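# Turn the board over and hold the turntable unlocked

### The job

Turn the circuit board over in its swivel holder, right round onto the far stop, so that its solder face lies level and looks up. Then grip the knob of the turntable's index plunger, pull it straight up as far as it goes and stay there: finish with the knob still gripped and held fully up, the pin clear of its hole, so that I can turn the table. Do not move the other things on the bench.

Things in the scene. Friction and masses are not known exactly. Their poses are not given: they have to be found in the camera images.
- fixture: Inspection turntable, fixed to the bench. Origin: centre of the underside of its round base (210 mm across), on the table's axis; z up. On its -y side a bracket carries the index plunger. The board holder's two uprights stand on its +x and -x sides, so the swivel axis runs along its x. The aluminium disc (200 mm across, top at 30 mm) is locked against turning by the plunger's pin.
- swivel_centre (a point): Middle of the board, on the swivel axis and over the table's axis, 112 mm above the bench. The uprights' inner faces are 62 mm from it to fixture +x and -x, their tops 136 mm above the bench; thumbscrews outside reach out to 88 mm. Under the board are 70 mm of free height over the holder's rail (34 mm wide), 80 mm elsewhere.
- board: Circuit board, 94 mm along its x (the swivel axis), 84 mm along its y, 4 mm thick; origin in its middle; +z is the parts face (white header, black cans up to 10 mm high, all over 30 mm from the middle along x; chips 2.5 mm), -z the solder face (only solder dots). Steel jaws (11 mm thick, 66 mm across, 44 to 53 mm from the middle) hold its ends; its free edges are at y = +-42 mm, bare.
- swivel (a joint): Turn of the board, rad. 0 = level, parts face up, on a stop. It turns one way only: the free edge on the plunger's side (fixture -y) goes down, the other comes up, over the top and down on the plunger's side, until pi = level, solder face up, on the far stop. A friction hinge (0.12 N m) keeps it at any angle. Starts at 0 to 0.25.
- knob_centre (a point): Middle of the plunger's round steel knob, 26 mm across and 22 mm high (11 mm up and down from here), 88 mm from the table's axis to fixture -y, 87 mm above the bench when seated. The bracket under it (32 mm wide along fixture x) ends 60 mm, the steel sleeve (24 mm across) 66 mm above the bench. Along fixture x both sides of the knob are free; the board's edge is 33 mm from it.
- plunger (a joint): Upward travel of the plunger, m: 0 = seated, its 8 mm pin 9 mm deep in the index hole; 0.014 = fully up on its stop, pin 5 mm clear above the disc. A spring pulls it down with 6 N when seated and 12 N fully up; let go, it snaps back.
- knob: The plunger's knob; origin at point knob_centre, moves with the plunger.
- screwdriver: bystander: screwdriver, 170 mm long, lying
- tweezers: bystander: steel tweezers, 140 mm long, lying, 8 mm high
- spare_board: bystander: a smaller loose circuit board, 80 x 55 mm, lying flat
- loupe: bystander: grey eyeglass loupe, 40 mm across, 36 mm high, standing
- bottle: bystander: brown glass bottle, 52 mm across, 130 mm high, standing
- tape: bystander: roll of tape, 90 mm across, 19 mm high, lying flat
- mouse: bystander: computer mouse, 100 x 60 mm, 33 mm high

How it is judged:
By the outcome, as a careful person would: the job done as asked, in the order asked, and still so for the second after the job is handed in, while the arm keeps its last pose, push and grip.
It also fails if it takes over 45 s, if anything falls off the work surface, if the arm or the gripper's body presses on something with over 40 N, if the wrist force passes 120 N, or if a joint passes its speed limit or range.

### The arm

A 6-joint arm with a two-finger parallel gripper is mounted at the origin on the work surface. World frame = base frame: x ahead of the robot, y to its left, z up, the work surface at z = 0. Lengths are in m, angles in rad, forces in N, time in s.
With the tool pointing down it reaches from about 0.35 to 0.975 m from the base axis. Payload 4.9 kg.
Tool frame: the origin (TCP) lies at the very end of the fingers, on their centre line; the grasp point (between the pads) lies 19 mm behind it (ctrl.grasp_offset is the distance from the TCP to the grasp point, in m); z points along the fingers, y is the line along which they close (so a half turn about z gives the same grasp; the last joint's range is limited). The gripper opens to 85 mm and grips with 20 to 120 N. Pads are 22 mm wide; open, the fingers measure 114 mm over their backs; the gripper's body (76 mm by 85 mm) begins 54 mm behind the grasp point. The pads swing forward as they close: fully open they stand 13 mm farther back than shut.
Start: joints at [1.071, 0.053, 1.613, -0, 1.476, -0.119], TCP at [0.232, 0.58, 0.231] pointing down, gripper open.
Joint ranges: [-3.01, 3.01], [-1.01, 2.22], [0.06, 2.58], [-1.02, 4.17], [0.09, 2.62], [-3.14, 3.14]. Speed limits (rad/s): [2.57, 2.57, 3.14, 3.14, 3.14, 3.14].

### API

Orientations are given as a rotation vector (axis times angle).
In Python, from station import ctrl, optics gives the robot as it stands.
- The arm moves only by the shell command python3 -m handwheel 'ROWS' [OPENING] [FORCE]. ROWS is JSON, a list of rows, each an object of numbers: "tx", "ty", "tz": the shift along the tool's x, y, z in mm; "roll": the turn about the tool's z in rad. A call has 1 to 12 rows; each row shifts and turns the commanded pose from where the row before left it, along the tool's axes as they then stand; what a row does not reach is not made up. A row lasts 1/12 s, in which the tool goes at most 41.7 mm and 7.16 degrees, less where a joint would pass 70% of its speed; a pose out of reach is approached as far as the arm can. A call with a gripper value outside its range is refused whole. OPENING is the finger opening in mm, from 0 to 85.4, set as the call begins (- or left out, the last holds). The fingers move at their own pace and stop on an object; FORCE is the grip in N (left out, the last holds). Time passes only in rows, so rows that do not move let the fingers close. It gives the time, the measured TCP pose, the force, the opening and the grip force at its end, in the units of the state.
- ctrl.get_obs(): the state, without advancing time (a new reading comes with each control period).
- optics.get_image(name): name is "side" or "top" or "wrist"; returns (picture, depth): 480x640x3 uint8, red, green, blue; 480x640 float32, m along the optical axis (not along the pixel's ray), 0 where there is no reading.
- optics.camera_params(name): a dict with "mtx" (3x3 intrinsics, pixels), "extrinsics" (4x4, takes a point from camera to world coordinates); the wrist camera has in their place "tool_from_camera" (4x4, takes a point from camera to tool coordinates, whose origin is the TCP and whose axes are the flange's). Camera axes: x right, y down, z forward; pixel columns grow to the right and rows downward; lengths in m; the calibration is good to about 2 mm. A picture is of the moment at which its call begins: read the wrist's pose just before it. camera_params takes no time and is no camera call.
- ctrl.finish_job(): hands the job in; it is judged then, once.
The state is a dict: "t": time; "q": joint angles; "dq": joint speeds; "effort": joint torques, N m; "tool_pos": TCP position; "tool_rot": TCP orientation; "contact_force": force on the tool from outside, world axes, zero at the start; "wrist_torque": the same for the moment, N m; "opening": finger opening in m; "grip_force": force on a finger pad.
Only numpy, scipy, OpenCV 4.12 (cv2) and the standard library are available. Lean on these libraries where they do the work, as an engineer would, in place of code of your own. Each camera call takes 0.05 s, during which the arm holds its last target. There are 200 camera calls.

## Working session

There is one attempt and no reset: what is moved stays moved. The work goes in short steps, Python scripts to look and compute and a shell command to move; the robot and the scene stay as the last step left them, time stands still between calls to the robot, and variables do not carry over. Pictures are saved under pics/ and viewed, at most 10 in all, crops included, and the job is handed in when it is done.

```bash
ls; mkdir -p pics
cat > h.py <<'E'
import numpy as np,cv2
from station import ctrl,optics
from scipy.spatial.transform import Rotation as R
def grab(n):
    s=ctrl.get_obs(); im,d=optics.get_image(n); p=optics.camera_params(n)
    if n=='wrist':
        T=np.eye(4);T[:3,:3]=R.from_rotvec(s['tool_rot']).as_matrix();T[:3,3]=s['tool_pos'];E=T@np.array(p['tool_from_camera'])
    else: E=np.array(p['extrinsics'])
    return im,d,np.array(p['mtx']),E
def cloud(d,K,E):
    v,u=np.mgrid[:480,:640]
    P=np.stack([(u-K[0,2])/K[0,0]*d,(v-K[1,2])/K[1,1]*d,d],-1)
    return P@E[:3,:3].T+E[:3,3]
def proj(P,K,E):
    c=(np.atleast_2d(P)-E[:3,3])@E[:3,:3]; c=c@K.T; return c[:,:2]/c[:,2:]
E
python3 - <<'E'
from h import *
print({k:np.round(v,3) for k,v in ctrl.get_obs().items()})
for n in('top','side'):
    im,d,K,E=grab(n); cv2.imwrite(f'pics/{n}0.png',im[:,:,::-1]); np.savez(f'{n}0.npz',im=im,d=d,K=K,E=E); print(n,np.round(E,3),K[0,0])
E
```

```text
pics
{'t': np.float64(0.0), 'q': array([ 1.071,  0.053,  1.614,  0.   ,  1.476, -0.119]), 'dq': array([ 0.   , -0.001,  0.   ,  0.002, -0.   , -0.001]), 'effort': array([-0.0000e+00, -3.9372e+01, -3.7016e+01, -0.0000e+00,  7.0000e-03,
        0.0000e+00]), 'tool_pos': array([0.232, 0.58 , 0.23 ]), 'tool_rot': array([-5.940e-01, -3.084e+00,  3.000e-03]), 'contact_force': array([ 0.221, -0.368,  0.455]), 'wrist_torque': array([-0.007,  0.04 , -0.041]), 'grip_force': np.float64(0.0), 'opening': np.float64(0.085)}
top [[ 0.007 -0.989  0.149  0.347]
 [-1.    -0.008 -0.005 -0.029]
 [ 0.006 -0.149 -0.989  1.272]
 [ 0.     0.     0.     1.   ]] 470.0708004342469
side [[-0.923 -0.263  0.279  0.273]
 [-0.383  0.596 -0.705  0.652]
 [ 0.019 -0.758 -0.651  0.72 ]
 [ 0.     0.     0.     1.   ]] 435.0511707889856
```

View pics/top0.png

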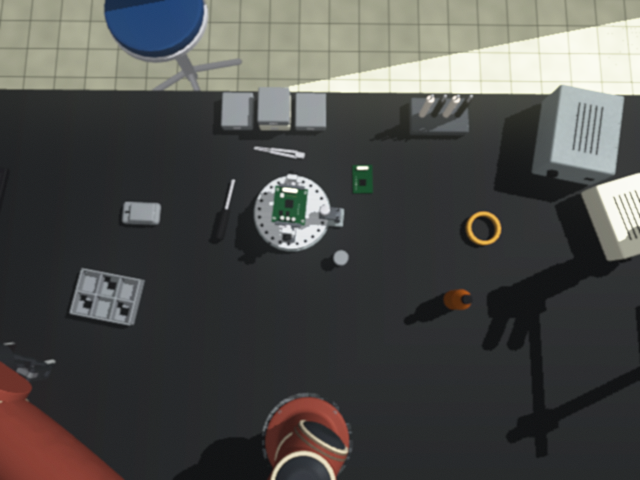

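View pics/side0.png

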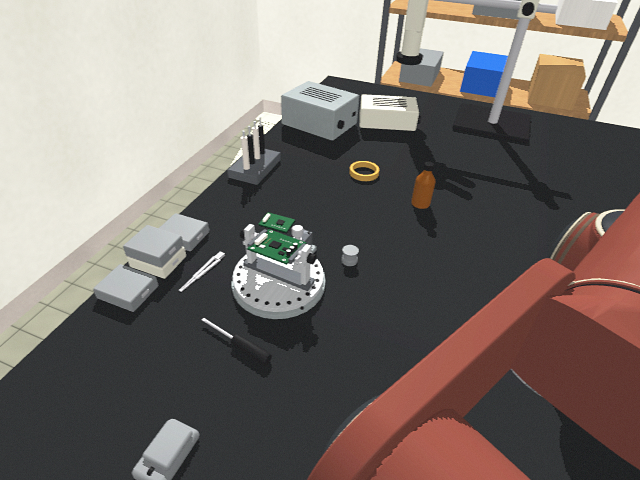

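The top view shows the turntable at about (292,212) and the plunger at (337,215), towards world -y. The holder uprights are at (291,181) and (287,238). The side view shows the disc at (278,285), the board at (276,247) and the loupe at (350,256).

Run:
```python
from h import *
z=np.load('top0.npz');im,d,K,E=[z[k] for k in('im','d','K','E')]
P=cloud(d,K,E); sl=(slice(160,270),slice(230,375))
p=P[sl].reshape(-1,3); c=im[sl].reshape(-1,3).astype(int)
# disc top
m=(abs(p[:,2]-.03)<.006)&(c.min(1)>70)
q=p[m]; print('disc pts',m.sum(), 'z',np.median(q[:,2]))
h=cv2.convexHull(q[:,:2].astype(np.float32)*1000)
(cx,cy),r=cv2.minEnclosingCircle(h); print('circ',cx,cy,r, cv2.fitEllipse(h))
k=(p[:,2]>.09)&(p[:,2]<.107)&(p[:,1]<cy/1000-.06)
print('knob',k.sum(),p[k].mean(0) if k.any() else 0,p[k].min(0),p[k].max(0))
k=(p[:,2]>.05)&(p[:,1]<cy/1000-.06); print('brkt',k.sum(),p[k].mean(0),p[k].min(0),p[k].max(0))
k=(p[:,2]>.128)&(p[:,2]<.145); 
for s in(1,-1):
    a=p[k&(s*(p[:,0]-cx/1000)>.045)]; print('upr',len(a),a.mean(0) if len(a) else 0)
g=(c[:,1]>c[:,0]+20)&(p[:,2]>.09)
A=np.c_[p[g][:,:2]-[cx/1000,cy/1000],np.ones(g.sum())]; s=np.linalg.lstsq(A,p[g][:,2],rcond=None)[0]; print('board plane',s,p[g].mean(0),cv2.minAreaRect((p[g][:,:2]*1000).astype(np.float32)))
b=cv2.resize(im[160:270,230:375],None,fx=5,fy=5,interpolation=cv2.INTER_CUBIC); cv2.imwrite('pics/topc.png',b[:,:,::-1])
z=np.load('side0.npz');im2=z['im'];b=cv2.resize(im2[195:325,215:370],None,fx=5,fy=4.5,interpolation=cv2.INTER_CUBIC); cv2.imwrite('pics/sidec.png',b[:,:,::-1])
```

```text
disc pts 2367 z 0.028673578654800025
circ 561.6497192382812 8.414175033569336 148.8972930908203 ((562.4951782226562, 16.62814712524414), (205.35923767089844, 302.0559387207031), 135.3258056640625)
knob 4 [ 0.58443785 -0.05194135  0.0940118 ] [ 0.58038669 -0.05196381  0.0918875 ] [ 0.5887729  -0.05189373  0.09679281]
brkt 157 [ 0.58166201 -0.06769046  0.05944401] [ 0.56473434 -0.08440564  0.05112316] [ 0.59893529 -0.05189373  0.09679281]
upr 47 [0.65908216 0.04118845 0.13398431]
upr 1 [0.5152482  0.05414002 0.12861625]
board plane [-1.5569369  -0.2902628   0.17296732] [0.58994878 0.04584749 0.11804196] ((492.04339599609375, 35.807289123535156), (303.0712585449219, 95.02698516845703), 6.728027820587158)
```

View pics/topc.png

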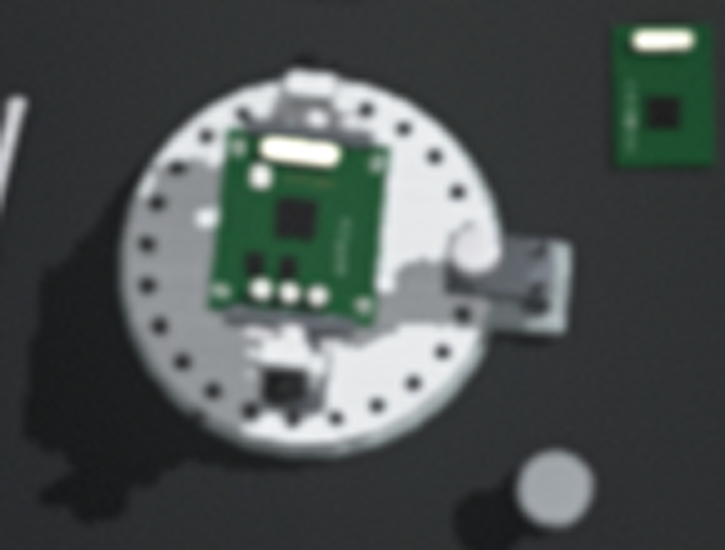

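The crop shows the board at crop (300,220), yawed a few degrees. The knob top is at crop (478,250) over the bracket (530,280), and the loupe at (555,487) is well clear. Next I work out rough positions, then take a closer look with the wrist camera.

```bash
cat >> h.py <<'E'
def ray(uv,zz,K,E):
    uv=np.atleast_2d(uv); r=np.c_[(uv-K[[0,1],[2,2]])/[K[0,0],K[1,1]],np.ones(len(uv))]@E[:3,:3].T
    return E[:3,3]+r*((zz-E[2,3])/r[:,2])[:,None]
E
python3 - <<'E'
from h import *
z=np.load('top0.npz');im,d,K,E=[z[k] for k in('im','d','K','E')]
f=lambda *a:np.array(a)/5+[230,160]
print('disc L,R,T,B',ray([f(120,262),f(500,250),f(300,78),f(305,440)],.03,K,E).round(4))
print('knob',ray(f(478,250),.098,K,E).round(4))
print('uprights',ray([f(312,80),f(285,385)],.136,K,E).round(4))
c=[f(230,130),f(388,148),f(375,325),f(208,308)];print('board corners',ray(c,.114,K,E).round(4))
print(optics.camera_params('wrist'))
print(R.from_rotvec(ctrl.get_obs()['tool_rot']).as_matrix().round(3))
E
```

```text
disc L,R,T,B [[ 0.5877  0.1484  0.03  ]
 [ 0.596  -0.0559  0.03  ]
 [ 0.6904  0.0534  0.03  ]
 [ 0.4922  0.0473  0.03  ]]
knob [[ 0.5823 -0.0432  0.098 ]]
uprights [[0.6602 0.0404 0.136 ]
 [0.5068 0.051  0.136 ]]
board corners [[0.6398 0.0827 0.114 ]
 [0.6312 0.0028 0.114 ]
 [0.5405 0.0082 0.114 ]
 [0.5484 0.0917 0.114 ]]
{'mtx': array([[422.1386015 ,   0.        , 319.19954488],
       [  0.        , 422.1386015 , 241.6637705 ],
       [  0.        ,   0.        ,   1.        ]]), 'tool_from_camera': array([[ 1.95424843e-04, -9.65376679e-01, -2.60859790e-01,
         6.66385095e-02],
       [ 9.99999981e-01,  1.82484861e-04,  7.38259075e-05,
        -9.08577768e-04],
       [-2.36668470e-05, -2.60859799e-01,  9.65376696e-01,
        -1.43221771e-01],
       [ 0.00000000e+00,  0.00000000e+00,  0.00000000e+00,
         1.00000000e+00]])}
[[-0.928  0.372 -0.001]
 [ 0.372  0.928 -0.002]
 [ 0.    -0.002 -1.   ]]
```

```bash
python3 -m handwheel '[{"roll":0.117},{"roll":0.117},{"roll":0.117},{"roll":0.117},{"roll":0.117},{"roll":0.117},{"roll":0.117},{"roll":0.117},{"roll":0.117},{"roll":0.117},{"roll":0.117},{}]' 0
cat > where.py <<'E'
from h import *
import json
F=json.load(open('fix.json')); c=np.array([F['x'],F['y'],0]); a=F['yaw']; Rz=R.from_euler('z',a).as_matrix()
s=ctrl.get_obs(); T=R.from_rotvec(s['tool_rot']).as_matrix()
print('t %.2f'%s['t'],'fixture mm',((s['tool_pos']-c)@Rz*1000).round(1),'toolx az %.2f toolz'%np.degrees(np.arctan2(T[1,0],T[0,0])),T[:,2].round(4),'toolx in fix deg %.2f'%(np.degrees(np.arctan2(T[1,0],T[0,0])-a)),'F',(s['contact_force']@Rz).round(1),'open %.1f grip %.1f'%(s['opening']*1000,s['grip_force']))
E
echo '{"x":0.591,"y":0.0465,"yaw":-0.0977}'>fix.json; python3 where.py
```

```text
t 0.10 fixture mm [-409.3  495.7  230.2] toolx az 158.18 toolz [-9.0e-04 -1.7e-03 -1.0e+00] toolx in fix deg 163.78 F [ 0.1 -1.2  0. ] open 85.3 grip 0.0$[0]: bad value
```

```bash
python3 -m handwheel '[{"tx":0,"ty":0,"tz":0,"roll":0.117}]' 0; echo; python3 -m handwheel '[{"roll":0.12}]' 0; python3 where.py
```

```text
t: 0.18
tool_pos: [0.2321, 0.5798, 0.2304]
tool_rot: [-0.777, -3.044, 0.002]
contact_force: [0.4, -0.1, 0.7]
opening: 0.0759
grip_force: 0.0

t 0.18 fixture mm [-409.2  495.8  230.4] toolx az 151.37 toolz [-7.0e-04 -1.3e-03 -1.0e+00] toolx in fix deg 156.97 F [ 0.4 -0.1  0.7] open 75.9 grip 0.0$[0]: bad value
```

```bash
python3 -m handwheel '[{"tx":0,"ty":0,"tz":0,"roll":0.117},{"tx":0,"ty":0,"tz":0,"roll":0.117},{"tx":0,"ty":0,"tz":0,"roll":0.117},{"tx":0,"ty":0,"tz":0,"roll":0.117},{"tx":0,"ty":0,"tz":0,"roll":0.117},{"tx":0,"ty":0,"tz":0,"roll":0.117},{"tx":0,"ty":0,"tz":0,"roll":0.117},{"tx":0,"ty":0,"tz":0,"roll":0.117},{"tx":0,"ty":0,"tz":0,"roll":0.117},{"tx":0,"ty":0,"tz":0,"roll":0.117},{"tx":0,"ty":0,"tz":0,"roll":0}]' 0; python3 where.py
```

```text
t: 1.1
tool_pos: [0.2321, 0.5799, 0.2306]
tool_rot: [2.328, 2.109, -0.002]
contact_force: [-0.0, 1.2, 0.7]
opening: -0.0003
grip_force: 0.0
t 1.10 fixture mm [-409.2  495.8  230.6] toolx az 84.34 toolz [-6.0e-04 -1.1e-03 -1.0e+00] toolx in fix deg 89.93 F [-0.1  1.2  0.7] open -0.3 grip 0.0
```

```bash
python3 -m handwheel '[{"tx":-29,"ty":22,"tz":0,"roll":0},{"tx":-29,"ty":22,"tz":0,"roll":0},{"tx":-29,"ty":22,"tz":0,"roll":0},{"tx":-29,"ty":22,"tz":0,"roll":0},{"tx":-29,"ty":22,"tz":0,"roll":0},{"tx":-29,"ty":22,"tz":0,"roll":0},{"tx":-29,"ty":22,"tz":0,"roll":0},{"tx":-29,"ty":22,"tz":0,"roll":0},{"tx":-29,"ty":22,"tz":0,"roll":0},{"tx":-29,"ty":22,"tz":0,"roll":0},{"tx":-29,"ty":22,"tz":0,"roll":0},{"tx":-29,"ty":22,"tz":0,"roll":0}]'; python3 -m handwheel '[{"tx":-27,"ty":21,"tz":0,"roll":0},{"tx":-27,"ty":21,"tz":0,"roll":0},{"tx":-27,"ty":21,"tz":0,"roll":0},{"tx":-27,"ty":21,"tz":0,"roll":0},{"tx":-27,"ty":21,"tz":0,"roll":0},{"tx":-27,"ty":21,"tz":0,"roll":0},{"tx":-26,"ty":19,"tz":0,"roll":0},{"tx":0,"ty":0,"tz":0,"roll":0},{"tx":0,"ty":0,"tz":0,"roll":0}]' >/dev/null; python3 where.py
python3 - <<'E'
from h import *
im,d,K,E=grab('wrist'); cv2.imwrite('pics/w1.png',im[:,:,::-1]); np.savez('w1.npz',im=im,d=d,K=K,E=E)
E
```

```text
t: 2.1
tool_pos: [0.4618, 0.2066, 0.2311]
tool_rot: [-2.323, -2.115, -0.0]
contact_force: [0.7, 0.4, 0.2]
opening: 0.0002
grip_force: 0.0
t 2.85 fixture mm [  0.6 -40.8 230.6] toolx az 84.43 toolz [-1.4e-03  4.0e-04 -1.0e+00] toolx in fix deg 90.03 F [-0.7  0.8 -1.1] open -0.1 grip 0.0
```

View pics/w1.png

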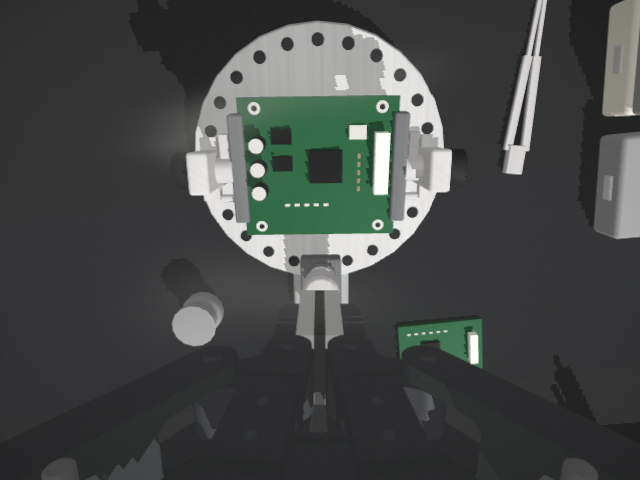

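The wrist view shows the disc centred near (319,148), the board spanning (236..400, 96..236) and the knob at (321,275). The closed fingers are at (320,300). Everything lines up with the tool axes.

Run:
```python
from h import *
import json
z=np.load('w1.npz');im,d,K,E=[z[k] for k in('im','d','K','E')]
F=json.load(open('fix.json'));c=np.array([F['x'],F['y'],0]);Rz=R.from_euler('z',F['yaw']).as_matrix()
P=(cloud(d,K,E)-c)@Rz*1000; ok=d>0
Z=P[...,2]; 
m=ok&(abs(Z-30)<5)&(np.hypot(P[...,0],P[...,1])<115)&(im.min(2)>90)
cs=max(cv2.findContours(m.astype(np.uint8),0,2)[0],key=cv2.contourArea)[:,0]
h=cv2.convexHull(cs)[:,0]; w=(ray(h.astype(float),.03,K,E)-c)@Rz*1000
w=w[w[:,1]>-60]
A=np.c_[2*w[:,:2],np.ones(len(w))];s=np.linalg.lstsq(A,(w[:,:2]**2).sum(1),rcond=None)[0];print('disc c',s[:2],'r',np.sqrt(s[2]+s[0]**2+s[1]**2),'zmed',np.median(Z[m]))
hsv=cv2.cvtColor(im,cv2.COLOR_RGB2HSV);g=cv2.inRange(hsv,(45,80,30),(85,255,255));g[300:]=0
cg=max(cv2.findContours(g,0,2)[0],key=cv2.contourArea); r=cv2.minAreaRect(cg); print(r)
b=P[(g>0)&ok&(Z>60)]; s=np.linalg.lstsq(np.c_[b[:,:2],np.ones(len(b))],b[:,2],rcond=None)[0]; print('board plane',s,'tilt',np.arctan(s[:2]),'ext',np.percentile(b,1,axis=0),np.percentile(b,99,axis=0))
for lo,hi in((90,103),):
  k=ok&(Z>lo)&(Z<hi)&(P[...,1]<-60)&(abs(P[...,0])<25); q=P[k]; vv,uu=np.nonzero(k); print('knob',k.sum(),q.mean(0),np.percentile(q,2,axis=0),np.percentile(q,98,axis=0),uu.min(),uu.max(),vv.min(),vv.max())
for sx in(1,-1):
  k=ok&(Z>130)&(Z<142)&(sx*P[...,0]>55)&(abs(P[...,1])<40); print('upr',P[k].mean(0),P[k].min(0),P[k].max(0))
```

```text
disc c [-0.53591722  1.29317538] r 98.83173337975111 zmed 30.59137898303499
((322.1930847167969, 164.75071716308594), (136.76119995117188, 155.34197998046875), 89.27477264404297)
board plane [-1.80959108e-03  1.15876678e-01  1.14565806e+02] tilt [-0.00180959  0.11536218] ext [-44.09021248 -40.44943906 109.21051787] [ 42.95395559  40.909732   119.98557952]
knob 481 [  0.4171022  -79.56378233  97.13892444] [-10.85268392 -84.41160779  90.80669024] [ 11.93415274 -74.8996043  100.15870537] 303 339 273 291
upr [ 66.29281854   1.94203505 135.95385107] [ 60.82016938 -10.24935661 130.09322524] [ 73.34183014  13.54252022 138.53416852]
upr [-6.77514966e+01 -8.58494432e-02  1.36021261e+02] [-74.72674808 -12.17011344 130.00905757] [-62.29544259  11.4243078  138.60174871]
```

```bash
python3 -m handwheel '[{"tx":10,"ty":0,"tz":30,"roll":0},{"tx":0,"ty":0,"tz":30,"roll":0},{"tx":0,"ty":0,"tz":25,"roll":0},{"tx":0,"ty":0,"tz":15,"roll":0},{"tx":0,"ty":0,"tz":8,"roll":0},{"tx":0,"ty":0,"tz":8,"roll":0},{"tx":0,"ty":0,"tz":7,"roll":0}]'; python3 where.py;  python3 -m handwheel '[{"tx":0,"ty":0,"tz":5,"roll":0},{"tx":0,"ty":0,"tz":5,"roll":0},{"tx":0,"ty":0,"tz":5,"roll":0},{"tx":0,"ty":0,"tz":5,"roll":0},{"tx":0,"ty":0,"tz":2,"roll":0}]' >/dev/null; python3 where.py
```

```text
t: 3.48
tool_pos: [0.5885, 0.0181, 0.109]
tool_rot: [-2.325, -2.113, -0.001]
contact_force: [-4.5, 1.8, 8.6]
opening: -0.0002
grip_force: 3.8
t 3.48 fixture mm [  0.3 -28.5 109. ] toolx az 84.53 toolz [ 6.e-04  6.e-04 -1.e+00] toolx in fix deg 90.13 F [-4.6  1.4  8.6] open -0.2 grip 3.8
t 3.90 fixture mm [  2.4 -29.5  89. ] toolx az 84.49 toolz [ 0.0053 -0.0011 -1.    ] toolx in fix deg 90.09 F [ 0.2 -1.2  4.7] open 0.2 grip 2.1
```

```bash
python3 -m handwheel '[{"tx":0,"ty":-2,"tz":0,"roll":0},{"tx":0,"ty":0,"tz":-25,"roll":0},{"tx":0,"ty":0,"tz":-30,"roll":0},{"tx":0,"ty":0,"tz":-30,"roll":0},{"tx":30,"ty":0,"tz":-5,"roll":0},{"tx":30,"ty":0,"tz":0,"roll":0},{"tx":30,"ty":0,"tz":0,"roll":0},{"tx":0,"ty":0,"tz":0,"roll":0},{"tx":0,"ty":0,"tz":0,"roll":0}]'>/dev/null; python3 where.py
cat > tilt.py <<'E'
from h import *
import json,sys
n,cam=sys.argv[1],sys.argv[2]
F=json.load(open('fix.json'));c=np.array([F['x'],F['y'],0]);Rz=R.from_euler('z',F['yaw']).as_matrix()
im,d,K,E=grab(cam); cv2.imwrite(f'pics/{n}.png',im[:,:,::-1])
P=(cloud(d,K,E)-c)@Rz*1000
g=(cv2.inRange(cv2.cvtColor(im,cv2.COLOR_RGB2HSV),(45,80,30),(85,255,255))>0)&(d>0)&(abs(P[...,0])<40)&(np.hypot(P[...,1],P[...,2]-112)<46)
b=P[g]; print(len(b))
m=b[:,1:].mean(0);u=np.linalg.svd(b[:,1:]-m,full_matrices=False)[2][0]; print('mean',m,'tilt of edge line deg',np.degrees(np.arctan2(u[1],u[0])),np.percentile(b,2,axis=0),np.percentile(b,98,axis=0))
E
python3 tilt.py w2 wrist; python3 tilt.py s2 side
```

```text
t 4.65 fixture mm [ -2.   61.9 176.9] toolx az 84.62 toolz [ 8.e-04 -0.e+00 -1.e+00] toolx in fix deg 90.21 F [0.3 0.9 0.2] open 0.1 grip 0.0
392
mean [ 27.19460034 144.72354291] tilt of edge line deg -167.87088750717675 [-39.48209398  23.96851409 142.66238257] [ 35.94990035  29.36102089 146.34625364]
81
mean [ 20.47623128 134.17033749] tilt of edge line deg -127.98831375178567 [-37.47717119 -11.90818491  94.44759229] [ 29.77899561  29.96953388 146.55765747]
```

```bash
python3 -m handwheel '[{"tx":0,"ty":2,"tz":20,"roll":0},{"tx":0,"ty":0,"tz":20,"roll":0},{"tx":-9,"ty":0,"tz":0,"roll":0},{"tx":-8,"ty":0,"tz":0,"roll":0},{"tx":-8,"ty":0,"tz":0,"roll":0},{"tx":-8,"ty":0,"tz":0,"roll":0},{"tx":-8,"ty":0,"tz":0,"roll":0},{"tx":-8,"ty":0,"tz":0,"roll":0}]'>/dev/null; python3 where.py
python3 -m handwheel '[{"tx":-3,"ty":0,"tz":0,"roll":0},{"tx":-3,"ty":0,"tz":0,"roll":0},{"tx":-3,"ty":0,"tz":1,"roll":0},{"tx":-4,"ty":0,"tz":1,"roll":0},{"tx":-3,"ty":0,"tz":2,"roll":0},{"tx":-3,"ty":0,"tz":2,"roll":0},{"tx":-2,"ty":0,"tz":2,"roll":0},{"tx":-2,"ty":0,"tz":3,"roll":0},{"tx":-2,"ty":0,"tz":3,"roll":0},{"tx":-2,"ty":0,"tz":3,"roll":0}]'>/dev/null; python3 where.py;python3 tilt.py w3 wrist
```

```text
t 5.42 fixture mm [  2.4  11.5 140.2] toolx az 84.40 toolz [ 0.0065  0.0026 -1.    ] toolx in fix deg 90.00 F [-0.3  5.8  5.2] open 0.6 grip 2.9
t 6.25 fixture mm [  1.7 -15.9 120.5] toolx az 84.43 toolz [ 3.6e-03 -3.0e-04 -1.0e+00] toolx in fix deg 90.03 F [4.  4.3 4. ] open 0.3 grip 2.8
35504
mean [  8.64638458 112.5254827 ] tilt of edge line deg 165.02264200454084 [-37.99272113 -28.25772915 104.01980967] [ 37.6368544   39.89670156 122.52217443]
```

```bash
python3 -m handwheel '[{"tx":-2,"ty":0,"tz":2,"roll":0},{"tx":0,"ty":0,"tz":2,"roll":0},{"tx":0,"ty":0,"tz":2,"roll":0},{"tx":0,"ty":0,"tz":1,"roll":0},{"tx":0,"ty":0,"tz":0,"roll":0}]'>/dev/null; python3 where.py
python3 -m handwheel '[{"tx":0,"ty":0,"tz":1,"roll":0},{"tx":0,"ty":0,"tz":0,"roll":0}]'>/dev/null; python3 where.py;python3 tilt.py w4 wrist
```

```text
t 6.72 fixture mm [  1.  -18.1 113.9] toolx az 84.45 toolz [ 0.0011 -0.0015 -1.    ] toolx in fix deg 90.04 F [ 0.7  0.6 10.2] open 0.4 grip 5.2
t 6.88 fixture mm [  1.1 -18.1 113.9] toolx az 84.46 toolz [ 0.0013 -0.0015 -1.    ] toolx in fix deg 90.05 F [-1.5 -0.1 14.8] open -0.0 grip 7.2
39492
mean [ 10.11761676 114.65055401] tilt of edge line deg 179.97393599022135 [-38.06032097 -30.76984504 113.3568082 ] [ 37.67567024  41.0493354  115.89113534]
```

```bash
python3 -m handwheel '[{"tx":0,"ty":0,"tz":-15,"roll":0},{"tx":0,"ty":-1,"tz":-20,"roll":0},{"tx":-10,"ty":0,"tz":-20,"roll":0},{"tx":-20,"ty":0,"tz":0,"roll":0},{"tx":-20,"ty":0,"tz":0,"roll":0},{"tx":-20,"ty":0,"tz":0,"roll":0},{"tx":0,"ty":0,"tz":0,"roll":0},{"tx":0,"ty":0,"tz":0,"roll":0},{"tx":0,"ty":0,"tz":0,"roll":0}]' 62 >/dev/null; python3 where.py;python3 tilt.py w5 wrist
```

```text
t 7.68 fixture mm [ -1.9 -87.4 164.8] toolx az 84.43 toolz [-3.4e-03  3.0e-04 -1.0e+00] toolx in fix deg 90.03 F [-0.4  0.8 -0.2] open 62.0 grip 0.0
29650
mean [ -4.25187398 114.60092536] tilt of edge line deg -179.97051336917357 [-37.97318271 -39.844131   113.21921846] [ 37.35129727  27.50382426 116.00958105]
```

View pics/w5.png

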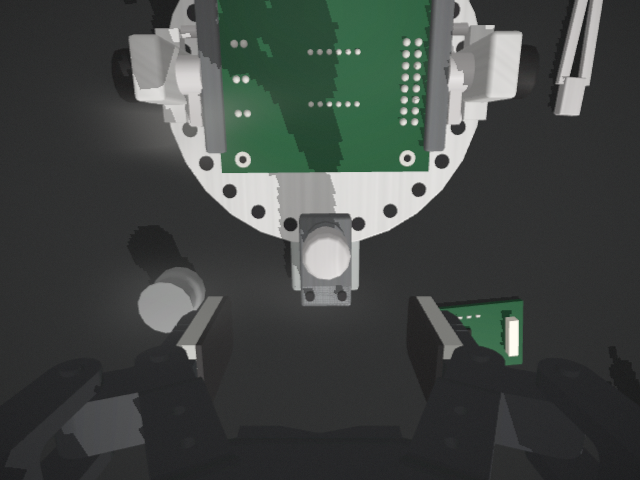

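The solder face is up and level. The knob top is centred near (327,252), between the open pads at (205,330) and (437,330).

```bash
python3 - <<'E'
from h import *
import json
F=json.load(open('fix.json'));c=np.array([F['x'],F['y'],0]);Rz=R.from_euler('z',F['yaw']).as_matrix()
im,d,K,E=grab('wrist');P=(cloud(d,K,E)-c)@Rz*1000
k=(d>0)&(abs(P[...,2]-98)<3)&(abs(P[...,0])<25)&(abs(P[...,1]+88)<25); 
cs=max(cv2.findContours(k.astype(np.uint8),0,2)[0],key=cv2.contourArea); e=cv2.fitEllipse(cs); print(e)
print('knob top centre',(ray(e[0],.098,K,E)-c)@Rz*1000, P[k].mean(0),P[k].min(0),P[k].max(0))
E
python3 where.py
```

```text
((325.27294921875, 256.0478210449219), (45.40993118286133, 47.03727722167969), 82.93096160888672)
knob top centre [[  0.4370521  -86.40670678  98.        ]] [  0.43519825 -86.34915243  98.40069572] [ -11.81540949 -100.03987371   95.0431099 ] [ 13.00988411 -74.63176536 100.99565259]
t 7.78 fixture mm [ -1.3 -86.9 165.4] toolx az 84.49 toolz [-2.e-03  2.e-04 -1.e+00] toolx in fix deg 90.09 F [ 0.3  0.  -0.6] open 62.3 grip 0.0
```

```bash
python3 -m handwheel '[{"tx":0,"ty":2,"tz":20,"roll":0},{"tx":0,"ty":0,"tz":20,"roll":0},{"tx":0,"ty":0,"tz":15,"roll":0},{"tx":0,"ty":0,"tz":15,"roll":0},{"tx":0,"ty":0,"tz":12,"roll":0},{"tx":0,"ty":0,"tz":10,"roll":0},{"tx":0,"ty":0,"tz":7,"roll":0},{"tx":0,"ty":0,"tz":0,"roll":0},{"tx":0,"ty":0,"tz":0,"roll":0}]' >/dev/null; python3 where.py
python3 -m handwheel '[{"tx":0,"ty":0,"tz":0,"roll":0},{"tx":0,"ty":0,"tz":0,"roll":0},{"tx":0,"ty":0,"tz":0,"roll":0},{"tx":0,"ty":0,"tz":0,"roll":0},{"tx":0,"ty":0,"tz":0,"roll":0},{"tx":0,"ty":0,"tz":0,"roll":0},{"tx":0,"ty":0,"tz":0,"roll":0},{"tx":0,"ty":0,"tz":0,"roll":0}]' 0 80 >/dev/null; python3 where.py; python3 tilt.py w6 wrist
```

```text
t 8.53 fixture mm [  1.4 -87.4  67.3] toolx az 84.45 toolz [-2.e-04  0.e+00 -1.e+00] toolx in fix deg 90.05 F [-0.5 -0.5 -0. ] open 61.9 grip 0.0
t 9.20 fixture mm [  1.3 -87.6  68.7] toolx az 84.45 toolz [-5.e-04 -2.e-04 -1.e+00] toolx in fix deg 90.04 F [-3.8 -0.1  5.8] open 23.6 grip 78.1
71989
mean [-17.81021363 114.62495486] tilt of edge line deg 179.9992964435067 [-37.94410837 -40.45909581 113.29956381] [ 37.18850639   2.42220986 115.9495621 ]
```

View pics/w6.png

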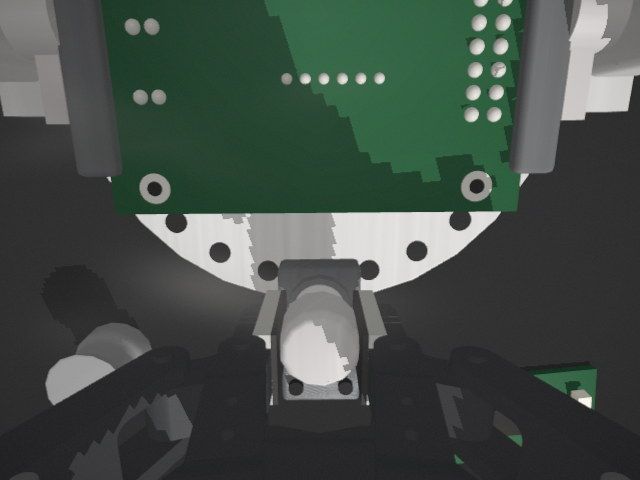

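The knob sits between the pads at (320,335). The opening reads 23.6 mm. I'll pull a little and check the force.

```bash
python3 -m handwheel '[{"tx":0,"ty":0,"tz":-2,"roll":0},{"tx":0,"ty":0,"tz":-2,"roll":0},{"tx":0,"ty":0,"tz":-2,"roll":0},{"tx":0,"ty":0,"tz":0,"roll":0}]' >/dev/null; python3 where.py
cat > knobz.py <<'E'
from h import *
import json
F=json.load(open('fix.json'));c=np.array([F['x'],F['y'],0]);Rz=R.from_euler('z',F['yaw']).as_matrix()
im,d,K,E=grab('wrist');cv2.imwrite('pics/wk.png',im[:,:,::-1]);P=(cloud(d,K,E)-c)@Rz*1000
k=(d>0)&(np.hypot(P[...,0]-.4,P[...,1]+87)<8)&(P[...,2]>80)&(P[...,2]<125); print('knob top z',k.sum(),np.percentile(P[k][:,2],[10,50,90]))
E
python3 knobz.py
```

```text
t 9.58 fixture mm [  1.3 -87.6  72.8] toolx az 84.44 toolz [ 0.e+00 -1.e-04 -1.e+00] toolx in fix deg 90.04 F [ 4.8 -0.5 -7.7] open 23.5 grip 78.9
knob top z 2019 [102.46657691 103.20203533 103.93280872]
```

```bash
python3 -m handwheel '[{"tx":0,"ty":0,"tz":-2,"roll":0},{"tx":0,"ty":0,"tz":-2,"roll":0},{"tx":0,"ty":0,"tz":-2,"roll":0},{"tx":0,"ty":0,"tz":-2,"roll":0},{"tx":0,"ty":0,"tz":0,"roll":0},{"tx":0,"ty":0,"tz":0,"roll":0}]' >/dev/null; python3 where.py
python3 -m handwheel '[{"tx":0,"ty":0,"tz":-1,"roll":0},{"tx":0,"ty":0,"tz":0,"roll":0}]' >/dev/null; python3 where.py
python3 -m handwheel '[{"tx":0,"ty":0,"tz":-1,"roll":0},{"tx":0,"ty":0,"tz":0,"roll":0}]' >/dev/null; python3 where.py
python3 knobz.py
```

```text
t 10.13 fixture mm [  1.2 -87.6  80.3] toolx az 84.44 toolz [ 1.e-04 -1.e-04 -1.e+00] toolx in fix deg 90.03 F [  6.7  -0.9 -11.8] open 23.8 grip 79.0
t 10.30 fixture mm [  1.2 -87.6  81.1] toolx az 84.44 toolz [ 0.e+00 -1.e-04 -1.e+00] toolx in fix deg 90.03 F [  6.6  -1.6 -11.7] open 23.8 grip 79.1
t 10.47 fixture mm [  1.2 -87.6  82.1] toolx az 84.44 toolz [ 1.e-04 -1.e-04 -1.e+00] toolx in fix deg 90.03 F [  6.4  -0.6 -12. ] open 23.8 grip 79.1
knob top z 2025 [111.6606955  112.40129761 113.16363311]
```

```bash
python3 -m handwheel '[{"tx":0,"ty":0,"tz":-1,"roll":0},{"tx":0,"ty":0,"tz":0,"roll":0}]' >/dev/null; python3 where.py
python3 -m handwheel '[{"tx":0,"ty":0,"tz":-1,"roll":0},{"tx":0,"ty":0,"tz":0,"roll":0},{"tx":0,"ty":0,"tz":0,"roll":0}]' >/dev/null; python3 where.py
python3 knobz.py
```

```text
t 10.68 fixture mm [  1.2 -87.6  82.8] toolx az 84.43 toolz [ 2.e-04 -1.e-04 -1.e+00] toolx in fix deg 90.03 F [  6.8   0.  -12.9] open 23.8 grip 79.7
t 10.93 fixture mm [  1.2 -87.6  82.8] toolx az 84.43 toolz [ 4.e-04 -0.e+00 -1.e+00] toolx in fix deg 90.03 F [ 10.8  -1.  -17.7] open 23.8 grip 79.6
knob top z 2024 [112.38728235 113.13048725 113.8611157 ]
```

The tool stopped at 82.8 mm while the force rose from 12.9 N to 17.7 N, so the plunger is on its stop. I'll check the hold for a second, then hand in.

```bash
python3 -m handwheel '[{"tx":0,"ty":0,"tz":0,"roll":0},{"tx":0,"ty":0,"tz":0,"roll":0},{"tx":0,"ty":0,"tz":0,"roll":0},{"tx":0,"ty":0,"tz":0,"roll":0},{"tx":0,"ty":0,"tz":0,"roll":0},{"tx":0,"ty":0,"tz":0,"roll":0},{"tx":0,"ty":0,"tz":0,"roll":0},{"tx":0,"ty":0,"tz":0,"roll":0}]' >/dev/null; python3 where.py; python3 knobz.py; python3 tilt.py w9 wrist; python3 -c "
from station import ctrl; print(ctrl.finish_job())"
```

```text
t 11.65 fixture mm [  1.2 -87.6  82.8] toolx az 84.43 toolz [ 3.e-04 -0.e+00 -1.e+00] toolx in fix deg 90.03 F [  9.8  -0.6 -17.1] open 23.7 grip 79.6
knob top z 2008 [112.37637122 113.11297594 113.87581861]
59766
mean [-15.79347956 114.61658284] tilt of edge line deg -179.9990003540091 [-37.72981578 -40.35593    113.29790972] [ 37.08978359   6.1401758  115.93177421]
the job is handed in; nothing more can be done
None
```

The job is handed in at about 12 s of the 45 s: the board lies level on its far stop with the solder face up, the knob is gripped at 80 N and held fully up on its stop, and I saw no contact with anything else on the bench.

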